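Open the marker box and lay out the wind marker

TASK

Get the mahjong table ready: lift the lid off the round wooden box by its knob and set it down, knob up, in the middle of the round cork trivet. Then take the wind marker out of the box and lay it flat in the middle of the rectangular leather pad, with its grip bar running along the pad's long side. Set both down rather than dropping them, and leave the box and everything else on the table where it is.

Things in the scene. Friction and masses are not known exactly. Their poses are not given: they have to be found in the camera images.
- box: Loose round dark-wood box, open at the top, 0.5 kg: outer diameter 156 mm, height 60 mm, wall 5 mm (inner diameter 146 mm), inner floor 6 mm above its underside. Origin at the centre of its underside, z up. Box, trivet and pad may each be in any of three places: left, right, or far centre beyond the hub.
- lid: Loose flat round wooden lid, about 0.24 kg, resting unfastened on the box: plate 160 mm across, 8 mm thick; below it a locating disc 138 mm across, 6 mm high, loose in the box mouth. Origin at the centre of that disc's underside (54 mm above the box's underside when seated); top of the plate 14 mm above it; z up, on the knob side.
- knob: The lid's steel knob, fixed on the middle of the lid: a neck 18 mm in diameter and 10 mm high, then an upright cylinder 28 mm in diameter from 10 to 36 mm above the plate. Origin on its axis, at the top face of the lid's plate; z up.
- marker: Blue plastic wind marker, loose, 70 g, lying flat on the box floor under the lid, within 12 mm of the middle in x and y, turned any way: disc 72 mm across, 12 mm thick, with a straight grip bar across its top, 52 mm long, 12 mm wide, reaching 36 mm above the underside. Origin at the centre of the underside; x along the bar, z up; same either way round.
- trivet: Flat round cork trivet fixed on the table, 180 mm in diameter, 8 mm thick. Origin at the centre of its underside, on the table.
- pad: Flat rectangular dark leather pad fixed on the table, 130 x 90 mm, 4 mm thick. Origin at the centre of its underside; x along the 130 mm side.
- die_a: Bystander: loose translucent red die, 22 mm. Origin at the centre of its underside.
- die_b: Bystander: a second, like die_a.
- tumbler: Bystander: loose frosted glass tumbler, 74 mm across the rim, 95 mm high, standing. Origin at the centre of its underside.
- glasses: Bystander: loose reading glasses, tortoiseshell, open, about 136 mm wide, 135 mm long and 46 mm high. Origin on the table below the bridge; x towards the temple tips.
- hub: Bystander, fixed to the table: centre hub, a low black disc 144 mm in diameter with a chrome dial knob on it, 48 mm high over all. Origin at the centre of its underside.
Not all that is in view belongs to the job. Of the things that look like the pad, the larger one is meant.

How it is judged:
By the outcome, as a careful person would: the job done as asked, in the order asked, and still so for the second after the job is handed in, with the robot touching nothing.
It also fails if it takes over 61 s, if anything falls off the work surface, if the arm or the gripper's body presses on something with over 40 N, if the wrist force passes 120 N, or if a joint passes its speed limit or range.

ROBOT

A 6-joint arm with a two-finger parallel gripper is mounted at the origin on the work surface. World frame = base frame: x ahead of the robot, y to its left, z up, the work surface at z = 0. Lengths are in m, angles in rad, forces in N, time in s.
With the tool pointing down it reaches from about 0.3 to 0.875 m from the base axis. Payload 6.4 kg.
Tool frame: the origin (TCP) lies on the centre line of the jaws, within the pads' length; the fingertips stand 8 mm ahead of it and the grasp point (between the pads) lies 11 mm behind it; z points along the fingers, y is the line along which they close (so a half turn about z gives the same grasp; the last joint's range is limited). The gripper opens to 85 mm and grips with 20 to 120 N. Pads are 22 mm wide; open, the fingers measure 114 mm over their backs; the gripper's body (76 mm by 85 mm) begins 54 mm behind the grasp point. The pads swing forward as they close: fully open they stand 13 mm farther back than shut.
Start: joints at [1.141, 0.181, 1.607, -0, 1.354, -0.206], TCP at [0.128, 0.561, 0.239] pointing down, gripper open.
Joint ranges: [-2.99, 2.99], [-0.89, 2.07], [0.3, 2.58], [-1.14, 4.28], [0, 2.63], [-3.12, 3.12]. Speed limits (rad/s): [2.57, 2.57, 3.01, 3.14, 3.14, 3.14].

INTERFACE

Orientations are given as a unit quaternion [w, x, y, z].
In Python, from bench import ctrl gives the robot as it stands.
- The arm moves only by the shell command python3 -m handwheel 'ROWS' [OPENING]. ROWS is JSON, a list that holds one entry, the list of rows, each a list of 4 numbers: the shift along the tool's x, y, z each as a share of 20 cm, from -1 to 1, then the turn about the tool's z as a share of 1.5 rad, from -1 to 1. In form: [[[x, y, z, twist], ...]]. A call has 1 to 10 rows; each row is the pose to reach, as a shift and turn from the pose commanded when the call began, along the tool's axes at that moment; what a row does not reach only later rows make up. A row lasts 1/8 s, in which the tool goes at most 62.5 mm and 10.7 degrees, less where a joint would pass 70% of its speed; a pose out of reach is approached as far as the arm can. A call with a number of a shift or a turn outside -1 to 1 is refused whole. A call with a gripper value outside its range is refused whole. OPENING is the finger opening in mm, from 0 to 85.4, set as the call begins (- or left out, the last holds). The fingers move at their own pace and stop on an object; the grip force is fixed at half the most. Time passes only in rows, so rows that repeat a pose let the fingers close. It gives the time, the measured TCP pose, the force, the opening and the grip force at its end, in the units of the state.
- ctrl.get_obs(): the state, without advancing time (a new reading comes with each control period).
- ctrl.camera(name): name is "scene" or "top" or "wrist"; returns a dict with "color" (384x512x3 uint8, red, green, blue), "range_z" (384x512 float32, m along the optical axis (not along the pixel's ray), 0 where there is no reading), "K" (3x3 intrinsics, pixels), "pose" (4x4, takes a point from camera to world coordinates); the wrist camera has in their place "T_tool_cam" (4x4, takes a point from camera to tool coordinates, whose origin is the TCP and whose axes are the flange's). Camera axes: x right, y down, z forward; pixel columns grow to the right and rows downward; lengths in m; the calibration is good to about 2 mm. A picture is of the moment at which its call begins: read the wrist's pose just before it.
- ctrl.hand_in(): hands the job in; it is judged then, once.
The state is a dict: "time_s": time; "q": joint angles; "dq": joint speeds; "joint_efforts": joint torques, N m; "eef_pos": TCP position; "eef_rot": TCP orientation; "wrist_force": force on the tool from outside, world axes, zero at the start; "torque": the same for the moment, N m; "opening": opening from 0.0 (shut) to 1.0 (fully open); "grasp_force": force on a finger pad.
Only numpy, scipy, OpenCV 4.12 (cv2) and the standard library are available. Lean on these libraries where they do the work, as an engineer would, in place of code of your own. Each camera call takes 0.05 s, during which the arm holds its last target. There are 200 camera calls.

## Working session

There is one attempt and no reset: what is moved stays moved. The work goes in short steps, Python scripts to look and compute and a shell command to move; the robot and the scene stay as the last step left them, time stands still between calls to the robot, and variables do not carry over. Pictures are saved under pics/ and viewed, at most 10 in all, crops included, and the job is handed in when it is done.

```bash
ls; mkdir -p pics; python3 - <<'E'
from bench import ctrl
import cv2,numpy as np,pickle
o=ctrl.get_obs();print(o['time_s'],o['eef_pos'],o['eef_rot'],o['opening'])
ims=[]
for n in("top","scene"):
    c=ctrl.camera(n);pickle.dump(c,open(n+'0.pkl','wb'));print(n,c['K'].tolist(),c['pose'].round(3).tolist())
    cv2.imwrite(f'pics/{n}0.png',cv2.resize(c['color'][...,::-1],(800,600)))
E
```

```text
pics
0.0 [0.12736844 0.56016116 0.23840603] [-2.75810877e-04  1.11667502e-01  9.93745243e-01 -8.28009116e-04] 0.9988515988925223
top [[350.5880744895611, 0.0, 257.07175707923415], [0.0, 350.5880744895611, 189.67363578644182], [0.0, 0.0, 1.0]] [[0.015, -0.996, 0.088, 0.452], [-1.0, -0.017, -0.025, 0.02], [0.027, -0.088, -0.996, 0.983], [0.0, 0.0, 0.0, 1.0]]
scene [[409.79548399533826, 0.0, 263.2202946546282], [0.0, 409.79548399533826, 188.86034364223124], [0.0, 0.0, 1.0]] [[-0.274, 0.721, -0.637, 1.146], [0.962, 0.218, -0.166, 0.185], [0.019, -0.658, -0.753, 0.83], [0.0, 0.0, 0.0, 1.0]]
```

View pics/top0.png

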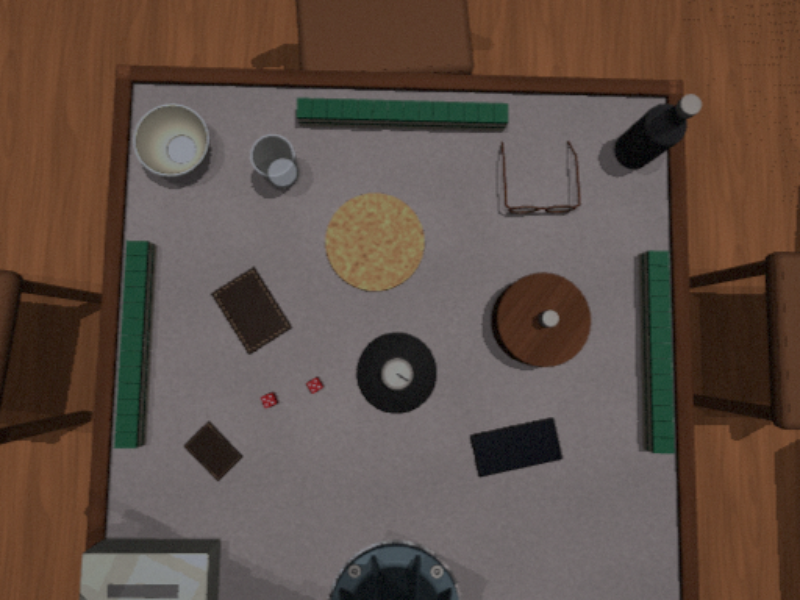

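View pics/scene0.png

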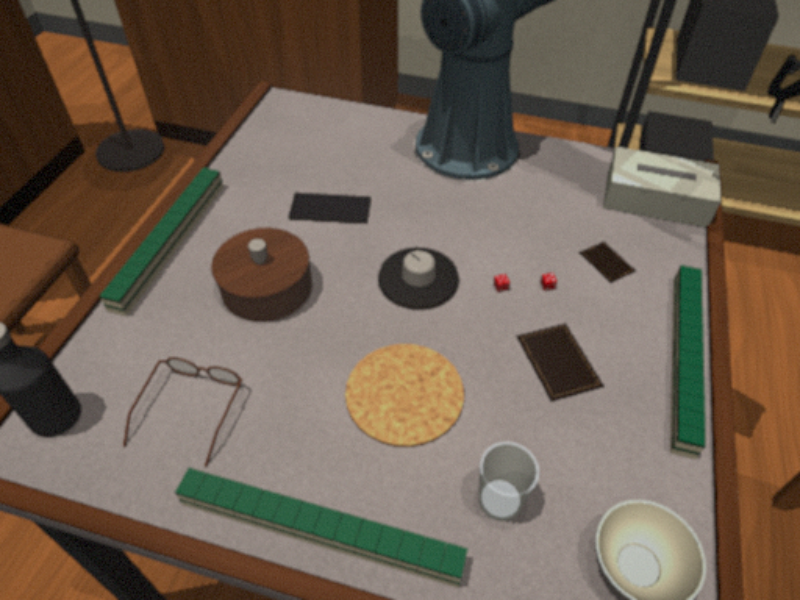

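The top view shows the trivet at (375,242), the lid with its knob at (550,318), and the stitched leather pad at (251,310). The smaller lookalike is at (213,451), a black slab at (516,447), dice at (269,400) and (315,385), and the hub at (397,373). The scene view agrees. Next I'll measure.

```bash
cat >h.py <<'E'
import numpy as np,cv2,pickle
from scipy.spatial.transform import Rotation as R
def rot(q): return R.from_quat([q[1],q[2],q[3],q[0]]).as_matrix()
def cloud(c,T=None):
    d=c['range_z'];K=c['K'];v,u=np.mgrid[:384,:512]
    P=np.stack([(u-K[0,2])/K[0,0]*d,(v-K[1,2])/K[1,1]*d,d],-1)
    T=c['pose'] if T is None else T
    W=P@T[:3,:3].T+T[:3,3]; W[d==0]=np.nan
    return W
def onplane(c,uv,z,T=None):
    T=c['pose'] if T is None else T
    uv=np.atleast_2d(uv).astype(float);K=c['K']
    r=np.c_[(uv[:,0]-K[0,2])/K[0,0],(uv[:,1]-K[1,2])/K[1,1],np.ones(len(uv))]@T[:3,:3].T
    return T[:3,3]+r*((z-T[2,3])/r[:,2])[:,None]
def togo(target,yaw,obs):
    "shift in tool axes as share of 0.2; yaw: world yaw of the closing line y"
    M=rot(obs['eef_rot']);s=M.T@(np.array(target)-obs['eef_pos'])/.2
    y=M[:,1];cy=np.arctan2(y[1],y[0]);d=(yaw-cy+np.pi/2)%np.pi-np.pi/2
    return s.round(3),round(-d/1.5,3) # tool z down: +twist = -world yaw
E
python3 - <<'E'
from h import *
for n in('top','scene'):
    c=pickle.load(open(n+'0.pkl','rb'));W=cloud(c);col=c['color'].astype(int);z=W[...,2]
    hsv=cv2.cvtColor(c['color'],cv2.COLOR_RGB2HSV)
    sx=1.5625
    # seeds in 800x600 px
    S={'top':dict(trivet=(375,242),pad=(251,310),lid=(530,300),small=(213,451)),'scene':dict(trivet=(405,393),pad=(560,362),lid=(240,265),small=(607,261))}[n]
    def near(p,r): 
        return (W[...,0]-p[0])**2+(W[...,1]-p[1])**2<r*r
    for k,(u,v) in S.items():
        u,v=int(u/sx),int(v/sx)
        p=W[v,u]
        if k=='trivet': m=near(p,.12)&(hsv[...,1]>100)&(col[...,0]>120);h=.008
        elif k in('pad','small'): m=near(p,.09 if k=='pad' else .065)&(hsv[...,2]<75);h=.004
        else: m=near(p,.12)&(z>.055)&(z<.08);h=.068
        m=cv2.morphologyEx(m.astype(np.uint8),cv2.MORPH_CLOSE,np.ones((5,5)))
        cs,_=cv2.findContours(m,0,1);ct=max(cs,key=cv2.contourArea)
        q=onplane(c,ct[:,0],h)[:,:2].astype(np.float32)
        zz=np.nanmedian(z[m>0])
        if k in('pad','small'): 
            r=cv2.minAreaRect(q*1000);b=cv2.boxPoints(r);e=b[1]-b[0],b[2]-b[1];l=max(e,key=np.linalg.norm);print(n,k,r,'long deg',np.degrees(np.arctan2(l[1],l[0])),zz)
        else: print(n,k,cv2.minEnclosingCircle(q*1000),cv2.fitEllipse(q*1000),zz)
        if k=='lid':
            m=near(p,.08)&(z>.09); print(' knob',np.nanmedian(W[m],0),W[m][:,:2].min(0),W[m][:,:2].max(0),m.sum())
E
```

```text
top trivet ((637.6007080078125, 45.786319732666016), 88.33171844482422) ((637.2142944335938, 45.93706512451172), (171.84521484375, 172.5853271484375), 126.30081939697266) 0.00817520766296942
top pad ((509.6681823730469, 262.4931640625), (131.09542846679688, 89.38851928710938), 33.81938171386719) long deg 33.819378 0.0042222594577996375
top lid ((499.42510986328125, -243.47019958496094), 80.09834289550781) ((499.4603271484375, -243.5041046142578), (156.65574645996094, 158.08033752441406), 12.180273056030273) 0.06817565061865727
 knob [ 0.49994206 -0.24243803  0.10385408] [ 0.48729903 -0.25633915] [ 0.51350903 -0.23017757] 106
top small ((264.37567138671875, 318.5969543457031), (87.00323486328125, 59.53612518310547), 46.82578659057617) long deg 46.825787 0.002972947236949075
scene trivet ((639.134033203125, 46.03795623779297), 89.98939514160156) ((639.2855834960938, 45.86375427246094), (175.43690490722656, 177.4854278564453), 100.57050323486328) 0.008911391180013939
scene pad ((511.87200927734375, 262.5727233886719), (127.40812683105469, 87.41588592529297), 33.78662872314453) long deg 33.786633 0.004928897907445329
scene lid ((500.9600524902344, -238.04837036132812), 85.48116302490234) ((502.28399658203125, -241.0523223876953), (156.86758422851562, 167.41726684570312), 126.84880828857422) 0.06917659143996563
 knob [ 0.50415185 -0.24016934  0.10391953] [ 0.48577701 -0.25582461] [ 0.51419089 -0.22912601] 110
scene small ((266.2971496582031, 318.2259216308594), (83.2430191040039, 56.65912628173828), 46.906246185302734) long deg 46.906235 0.003902454448357573
```

```bash
A='[[[-0.68,-0.875,0,0],[-0.68,-0.875,0,0],[-0.68,-0.875,0,0],[-0.68,-0.875,0,0]]]'; python3 -m handwheel '[[[-0.2,-0.27,0,0],[-0.4,-0.54,0,0],[-0.6,-0.8,0,0],[-0.68,-0.875,0,0]]]' 85; python3 -m handwheel '[[[-0.2,-0.27,0,0],[-0.4,-0.54,0,0],[-0.6,-0.8,0,0],[-0.68,-0.875,0,0]]]'; python3 -m handwheel '[[[-0.2,-0.27,0,0],[-0.4,-0.54,0,0],[-0.6,-0.8,0,0],[-0.68,-0.875,0,0]]]'
python3 -c "
from bench import ctrl;from h import *;o=ctrl.get_obs();print(o['q'],o['eef_rot'],togo((.5,-.243,.15),np.arctan2(o['eef_rot'][2],o['eef_rot'][1])*2-np.pi/2,o))"
```

```text
time_s: 0.6
eef_pos: [0.2216, 0.3575, 0.2388]
eef_rot: [-0.0, 0.112, 0.994, -0.0]
wrist_force: [0.1, 0.9, 0.4]
opening: 0.997
grasp_force: 0.0
time_s: 1.1
eef_pos: [0.3156, 0.1567, 0.2393]
eef_rot: [0.0, 0.113, 0.994, -0.0]
wrist_force: [0.6, 0.4, -0.1]
opening: 0.995
grasp_force: 0.0
time_s: 1.6
eef_pos: [0.4094, -0.0446, 0.2392]
eef_rot: [0.0, 0.113, 0.994, -0.0]
wrist_force: [-0.6, 1.1, 0.9]
opening: 0.997
grasp_force: 0.0
[-3.98414129e-01 -2.07416767e-01  1.99083501e+00 -3.02210678e-04
  1.35807256e+00 -1.74218625e+00] [ 7.36064964e-06  1.13236804e-01  9.93568016e-01 -1.56060714e-04] (array([-0.664, -0.864,  0.446]), np.float64(-0.0))
```

```bash
python3 -m handwheel '[[[-0.2,-0.27,0,0],[-0.4,-0.54,0.1,0],[-0.6,-0.8,0.2,0],[-0.664,-0.864,0.3,0],[-0.664,-0.864,0.3,0],[-0.664,-0.864,0.3,0]]]' 60
python3 - <<'E'
from bench import ctrl;from h import *;o=ctrl.get_obs();c=ctrl.camera('wrist')
T=np.eye(4);T[:3,:3]=rot(o['eef_rot']);T[:3,3]=o['eef_pos'];T=T@c['T_tool_cam']
W=cloud(c,T);m=(W[...,2]>.095)&(W[...,2]<.12)&(np.hypot(W[...,0]-.5,W[...,1]+.243)<.04)
P=W[m];print(m.sum(),np.median(P,0),P.min(0),P.max(0))
m=(abs(W[...,2]-.068)<.008)&(np.hypot(W[...,0]-.5,W[...,1]+.243)<.09);P=W[m];print(np.median(P,0),P.min(0),P.max(0))
s=(P.min(0)+P.max(0))/2;print(togo((.5,-.243,.082),np.arctan2(o['eef_rot'][2],o['eef_rot'][1])*2-np.pi/2,o))
cv2.imwrite('pics/w1.png',c['color'][...,::-1])
E
```

```text
time_s: 2.35
eef_pos: [0.4996, -0.2391, 0.179]
eef_rot: [-0.001, 0.112, 0.994, 0.0]
wrist_force: [-0.0, -0.1, -0.2]
opening: 0.702
grasp_force: 0.0
869 [ 0.49833174 -0.2423288   0.10204941] [ 0.485724   -0.25617088  0.09504526] [ 0.51302397 -0.22869153  0.10396611]
[ 0.48905037 -0.23948529  0.06621355] [ 0.41991081 -0.32196855  0.06269827] [ 0.57917582 -0.16294151  0.06887243]
(array([-0.007, -0.019,  0.485]), np.float64(-0.0))
```

View pics/w1.png

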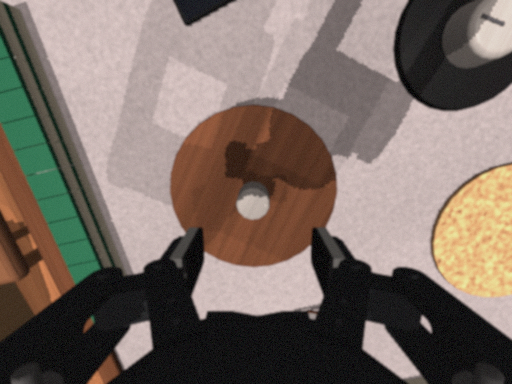

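The wrist view shows the knob at (253,200), midway between the fingers at (190,260) and (325,260), with nothing in the way. I'll descend and grip.

```bash
python3 -m handwheel '[[[-0.007,-0.019,0.2,0],[-0.007,-0.019,0.35,0],[-0.007,-0.019,0.44,0],[-0.007,-0.019,0.475,0],[-0.007,-0.019,0.485,0],[-0.007,-0.019,0.485,0]]]' 50; python3 -m handwheel '[[[0,0,0,0],[0,0,0,0],[0,0,0,0],[0,0,0,0],[0,0,0,0],[0,0,0,0],[0,0,0,0],[0,0,0,0]]]' 15
```

```text
time_s: 3.15
eef_pos: [0.5012, -0.2441, 0.0833]
eef_rot: [0.001, 0.112, 0.994, -0.0]
wrist_force: [-0.2, -0.9, -0.3]
opening: 0.587
grasp_force: 0.0
time_s: 4.15
eef_pos: [0.5012, -0.2442, 0.0833]
eef_rot: [0.001, 0.112, 0.994, -0.0]
wrist_force: [-0.6, 0.8, 5.8]
opening: 0.31
grasp_force: 59.0
```

```bash
python3 -m handwheel '[[[0,0,-0.05,0],[0,0,-0.1,0],[0,0,-0.2,0],[0,0,-0.35,0],[0,0,-0.5,0],[0,0,-0.6,0],[0,0,-0.6,0],[0,0,-0.6,0]]]'
python3 - <<'E'
from bench import ctrl;from h import *;o=ctrl.get_obs();print(o['opening'],o['wrist_force'],o['torque'])
c=ctrl.camera('scene');W=cloud(c);pickle.dump(c,open('s1.pkl','wb'))
cv2.imwrite('pics/s1.png',c['color'][60:260,60:320,::-1].repeat(2,0).repeat(2,1))
print(togo((.638,.046,.2),np.arctan2(o['eef_rot'][2],o['eef_rot'][1])*2-np.pi/2,o))
E
```

```text
time_s: 5.15
eef_pos: [0.5, -0.2434, 0.2014]
eef_rot: [-0.001, 0.112, 0.994, 0.0]
wrist_force: [0.6, -0.8, -3.1]
opening: 0.309
grasp_force: 59.1
0.30899255863818853 [ 0.60270681 -0.78371935 -3.08541967] [ 0.05661071 -0.0078252  -0.00654462]
(array([-0.352,  1.564,  0.007]), np.float64(-0.0))
```

View pics/s1.png

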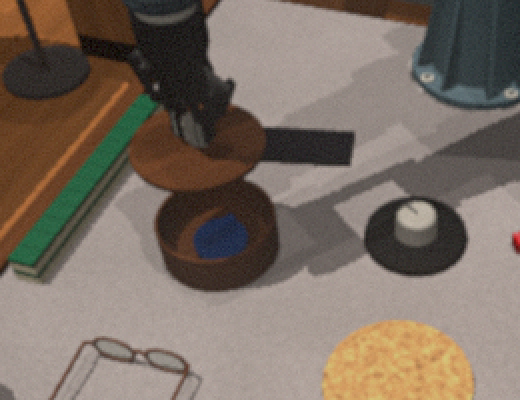

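The lid hangs level, and the box is open with the blue marker inside. I'll carry the lid to the trivet.

```bash
python3 -m handwheel '[[[-0.02,0.08,0,0],[-0.05,0.25,0,0],[-0.1,0.45,0,0],[-0.14,0.65,0,0],[-0.176,0.782,0,0]]]';python3 -m handwheel '[[[-0.05,0.2,0,0],[-0.1,0.42,0,0],[-0.15,0.62,0,0],[-0.17,0.74,0,0],[-0.176,0.782,0,0],[-0.176,0.782,0,0],[-0.176,0.782,0,0]]]'
python3 - <<'E'
from bench import ctrl;from h import *;o=ctrl.get_obs();c=ctrl.camera('top');W=cloud(c);z=W[...,2]
near=np.hypot(W[...,0]-.638,W[...,1]-.046)<.14
m=near&(z>.15)&(z<.215);P=W[m];print(m.sum(),np.median(P,0))
h=cv2.cvtColor(c['color'],cv2.COLOR_RGB2HSV)
print(P.min(0),P.max(0))
c2=ctrl.camera('scene');W=cloud(c2);near=np.hypot(W[...,0]-.638,W[...,1]-.046)<.1
m=near&(abs(W[...,2]-.186)<.012);P=W[m];A=np.c_[P[:,:2],np.ones(len(P))];print(P.min(0),P.max(0),'tilt',np.linalg.lstsq(A,P[:,2],rcond=None)[0])
print(togo((.638,.046,.05),np.arctan2(o['eef_rot'][2],o['eef_rot'][1])*2-np.pi/2,o))
E
```

```text
time_s: 5.82
eef_pos: [0.5699, -0.096, 0.2014]
eef_rot: [-0.001, 0.111, 0.994, 0.001]
wrist_force: [0.0, -0.0, -2.3]
opening: 0.311
grasp_force: 59.3
time_s: 6.7
eef_pos: [0.6383, 0.0448, 0.202]
eef_rot: [-0.0, 0.112, 0.994, -0.0]
wrist_force: [-0.3, -1.2, -2.2]
opening: 0.306
grasp_force: 59.4
1541 [0.60802107 0.06358173 0.18685352]
[ 0.56034404 -0.03569561  0.18133633] [0.69964859 0.12393732 0.21499336]
[ 0.5595431  -0.03426102  0.17861577] [0.71653158 0.12379427 0.1971492 ] tilt [-0.00761253 -0.00209974  0.19259205]
(array([0.002, 0.006, 0.76 ]), np.float64(0.0))
```

```bash
python3 -m handwheel '[[[0.002,0.006,0.1,0],[0.002,0.006,0.28,0],[0.002,0.006,0.45,0],[0.002,0.006,0.6,0],[0.002,0.006,0.7,0],[0.002,0.006,0.76,0],[0.002,0.006,0.79,0],[0.002,0.006,0.8,0],[0.002,0.006,0.8,0]]]'; python3 -m handwheel '[[[0,0,0.008,0],[0,0,0.016,0],[0,0,0.02,0],[0,0,0.02,0]]]'
```

```text
time_s: 7.92
eef_pos: [0.6391, 0.0468, 0.0431]
eef_rot: [0.001, 0.112, 0.994, 0.0]
wrist_force: [-0.1, -0.3, -2.3]
opening: 0.308
grasp_force: 59.4
time_s: 8.43
eef_pos: [0.6384, 0.0469, 0.0382]
eef_rot: [-0.0, 0.112, 0.994, -0.0]
wrist_force: [-0.0, 0.3, -2.7]
opening: 0.308
grasp_force: 59.4
```

```bash
python3 -m handwheel '[[[0,0,0.005,0],[0,0,0.007,0],[0,0,0.007,0]]]';python3 -m handwheel '[[[0,0,0.005,0],[0,0,0.005,0]]]'
```

```text
time_s: 8.8
eef_pos: [0.6386, 0.0469, 0.0374]
eef_rot: [0.0, 0.112, 0.994, -0.0]
wrist_force: [-1.9, -0.2, 2.7]
opening: 0.307
grasp_force: 60.0
time_s: 9.05
eef_pos: [0.6387, 0.0469, 0.0374]
eef_rot: [0.0, 0.112, 0.994, -0.0]
wrist_force: [-7.2, 0.4, 11.1]
opening: 0.308
grasp_force: 60.8
```

```bash
python3 -m handwheel '[[[0,0,-0.004,0],[0,0,-0.004,0],[0,0,-0.004,0],[0,0,-0.004,0],[0,0,-0.004,0]]]' 55;python3 -m handwheel '[[[0,0,-0.08,0],[0,0,-0.25,0],[0,0,-0.5,0],[0,0,-0.75,0],[0,0,-0.85,0],[0,0,-0.85,0]]]'
python3 -c "
from bench import ctrl;from h import *;o=ctrl.get_obs();print(togo((.48,-.22,.2),np.arctan2(o['eef_rot'][2],o['eef_rot'][1])*2-np.pi/2,o))"
```

```text
time_s: 9.68
eef_pos: [0.6385, 0.0469, 0.0366]
eef_rot: [-0.0, 0.112, 0.994, 0.0]
wrist_force: [0.1, -0.7, -0.1]
opening: 0.644
grasp_force: 0.0
time_s: 10.42
eef_pos: [0.6395, 0.0468, 0.2088]
eef_rot: [0.002, 0.112, 0.994, 0.0]
wrist_force: [-0.2, 0.5, -1.3]
opening: 0.643
grasp_force: 0.0
(array([ 0.482, -1.478,  0.042]), np.float64(0.0))
```

```bash
python3 -m handwheel '[[[0.07,-0.27,0,0],[0.14,-0.55,0,0],[0.18,-0.79,0,0]]]' 60;python3 -m handwheel '[[[0.07,-0.27,0,0],[0.14,-0.55,0,0],[0.18,-0.78,0,0],[0.18,-0.78,0,0],[0.18,-0.78,0,0]]]'
python3 - <<'E'
from bench import ctrl;from h import *;o=ctrl.get_obs();c=ctrl.camera('wrist')
T=np.eye(4);T[:3,:3]=rot(o['eef_rot']);T[:3,3]=o['eef_pos'];T=T@c['T_tool_cam'];W=cloud(c,T)
print(o['eef_pos'])
h=cv2.cvtColor(c['color'],cv2.COLOR_RGB2HSV)
b=(h[...,0]>100)&(h[...,0]<130)&(h[...,1]>130)&(np.hypot(W[...,0]-.5,W[...,1]+.243)<.075)
z=W[...,2];print(b.sum(),np.nanpercentile(z[b],[2,20,50,80,98]))
for lo,hi,n in((.012,.024,'disc'),(.036,.05,'bar')):
    m=b&(z>lo)&(z<hi);r=cv2.minAreaRect((W[m][:,:2]*1000).astype(np.float32));print(n,m.sum(),r,np.median(W[m],0),cv2.minEnclosingCircle((W[m][:,:2]*1000).astype(np.float32)))
m=(abs(z-.06)<.004)&(np.hypot(W[...,0]-.5,W[...,1]+.243)<.09);print('rim',cv2.minEnclosingCircle((W[m][:,:2]*1000).astype(np.float32)))
cv2.imwrite('pics/w2.png',c['color'][...,::-1])
t=ctrl.camera('top');W=cloud(t);q=W[...,2]
m=(q>.05)&(q<.066)&(np.hypot(W[...,0]-.5,W[...,1]+.243)<.09);print('toprim',cv2.minEnclosingCircle((W[m][:,:2]*1000).astype(np.float32)))
m=(q>.015)&(q<.03)&(np.hypot(W[...,0]-.638,W[...,1]-.046)<.1);print('lid',cv2.minEnclosingCircle((W[m][:,:2]*1000).astype(np.float32)),np.median(q[m]))
E
```

```text
time_s: 10.8
eef_pos: [0.5658, -0.1, 0.2038]
eef_rot: [-0.002, 0.112, 0.994, 0.001]
wrist_force: [0.3, -1.1, -0.3]
opening: 0.701
grasp_force: 0.0
time_s: 11.42
eef_pos: [0.4979, -0.2424, 0.2048]
eef_rot: [-0.001, 0.112, 0.994, 0.001]
wrist_force: [0.1, -0.1, -0.4]
opening: 0.702
grasp_force: 0.0
[ 0.49787051 -0.24240988  0.20481191]
3170 [0.01479537 0.01584391 0.01676159 0.21150213 0.29308228]
disc 2027 ((494.58935546875, -242.9493408203125), (69.02732849121094, 69.22520446777344), 44.72367858886719) [ 0.49235986 -0.24229343  0.01622816] ((494.60711669921875, -243.1704864501953), 35.22856140136719)
bar 473 ((495.6680603027344, -242.94424438476562), (12.01879596710205, 51.946895599365234), 61.56470489501953) [ 0.49437032 -0.24239579  0.04008091] ((495.40264892578125, -243.44573974609375), 26.309484481811523)
rim ((499.2312316894531, -241.8886260986328), 77.90001678466797)
toprim ((499.2451171875, -242.732177734375), 77.69804382324219)
lid ((637.1473999023438, 45.87842559814453), 79.95381164550781) 0.022178595250272992
```

View pics/w2.png

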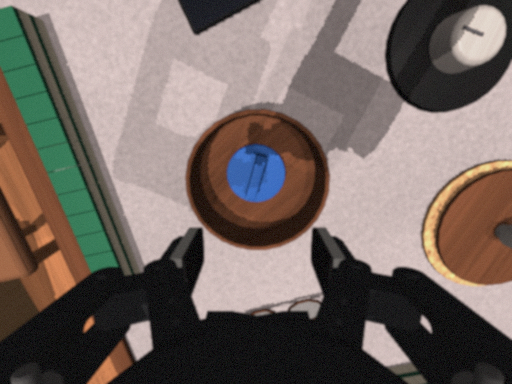

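The wrist view shows the marker in the box at (256,173), its bar a little off vertical, and the lid on the trivet at right. I'll turn to line up with the bar, and check the fingertip reach as the fingers close.

```bash
cat >tips.py <<'E'
from bench import ctrl;from h import *
o=ctrl.get_obs();c=ctrl.camera('wrist');P=cloud(c,c['T_tool_cam']).reshape(-1,3)
P=P[(abs(P[:,0])<.014)&(abs(P[:,1])<.055)&(P[:,2]>-.04)&(P[:,2]<.03)]
for s in(-1,1):
    Q=P[P[:,1]*s>0];print('tip',len(Q),np.percentile(Q[:,2],[50,95,100]).round(4),abs(Q[:,1]).min().round(4)) if len(Q) else print('none')
print(togo((.4955,-.243,.029),np.radians(61.6),o),o['q'][5])
E
python3 tips.py; python3 -m handwheel '[[[0,0,0.2,0.1],[0,0,0.3,0.179],[0,0,0.3,0.179],[0,0,0.3,0.179],[0,0,0.3,0.179],[0,0,0.3,0.179]]]' 12; python3 tips.py;python3 -m handwheel '[[[0,0,0,0],[0,0,0,0],[0,0,0,0],[0,0,0,0]]]' 36; python3 tips.py
```

```text
tip 1761 [-0.0213 -0.0011  0.0055] 0.0296
tip 1743 [-0.0213 -0.001   0.0051] 0.0296
(array([ 0.012, -0.01 ,  0.883]), np.float64(0.182)) -2.0144272298395154
time_s: 12.32
eef_pos: [0.4991, -0.2436, 0.1477]
eef_rot: [0.001, 0.243, 0.97, -0.0]
wrist_force: [0.3, 0.0, -0.7]
opening: 0.141
grasp_force: 0.0
tip 1777 [-0.0275  0.0015  0.0111] 0.0059
tip 1764 [-0.0274  0.0013  0.0106] 0.0059
(array([ 0.019, -0.006,  0.593]), np.float64(0.003)) -1.7470247830683139
time_s: 12.88
eef_pos: [0.4986, -0.2433, 0.1467]
eef_rot: [-0.0, 0.244, 0.97, 0.0]
wrist_force: [0.2, -1.0, -0.7]
opening: 0.42
grasp_force: 0.0
tip 1882 [-0.0254  0.0012  0.0093] 0.0177
tip 1879 [-0.0253  0.0013  0.009 ] 0.0177
(array([ 0.014, -0.006,  0.588]), np.float64(0.002)) -1.7464444072356922
```

```bash
python3 -m handwheel '[[[0.014,-0.006,0.15,0],[0.014,-0.006,0.32,0],[0.014,-0.006,0.45,0],[0.014,-0.006,0.54,0],[0.014,-0.006,0.565,0],[0.014,-0.006,0.573,0],[0.014,-0.006,0.573,0]]]'; python3 tips.py;  python3 -m handwheel '[[[0,0,0,0],[0,0,0,0],[0,0,0,0],[0,0,0,0],[0,0,0,0],[0,0,0,0],[0,0,0,0]]]' 2
```

```text
time_s: 13.8
eef_pos: [0.4962, -0.2435, 0.033]
eef_rot: [0.001, 0.244, 0.97, -0.0]
wrist_force: [0.1, -0.6, 0.1]
opening: 0.422
grasp_force: 0.0
tip 4763 [0.0018 0.0292 0.03  ] 0.0002
tip 4760 [0.0044 0.0291 0.03  ] 0.0003
(array([0.004, 0.001, 0.02 ]), np.float64(0.002)) -1.7494807500496934
time_s: 14.72
eef_pos: [0.4961, -0.2434, 0.0329]
eef_rot: [0.001, 0.244, 0.97, -0.0]
wrist_force: [-0.7, 0.6, 5.2]
opening: 0.125
grasp_force: 61.2
```

```bash
python3 -m handwheel '[[[0,0,-0.05,0],[0,0,-0.15,0],[0,0,-0.3,0],[0,0,-0.5,0],[0,0,-0.65,0],[0,0,-0.65,0],[0,0,-0.65,0]]]'
python3 - <<'E'
from bench import ctrl;from h import *;o=ctrl.get_obs();print(o['opening'],o['grasp_force'])
c=ctrl.camera('wrist');P=cloud(c,c['T_tool_cam']);h=cv2.cvtColor(c['color'],cv2.COLOR_RGB2HSV)
b=(h[...,0]>100)&(h[...,0]<130)&(h[...,1]>130)&(P[...,2]<.06)&(abs(P[...,0])<.08)
Q=P[b];print(b.sum(),Q.min(0),Q.max(0),np.median(Q,0))
cv2.imwrite('pics/w3.png',c['color'][...,::-1])
print(togo((.5105,.2625,.15),np.radians(123.8),o))
E
```

```text
time_s: 15.6
eef_pos: [0.495, -0.2425, 0.1611]
eef_rot: [-0.001, 0.244, 0.97, 0.0]
wrist_force: [0.1, -0.7, -0.3]
opening: 0.119
grasp_force: 60.5
0.11916646291667204 60.502216815948486
7843 [-0.02400331 -0.06174552 -0.09286373] [0.03648945 0.06123768 0.02676098] [ 0.01251046 -0.00021115  0.01635322]
(array([1.125, 2.262, 0.058]), np.float64(-0.721))
```

View pics/w3.png

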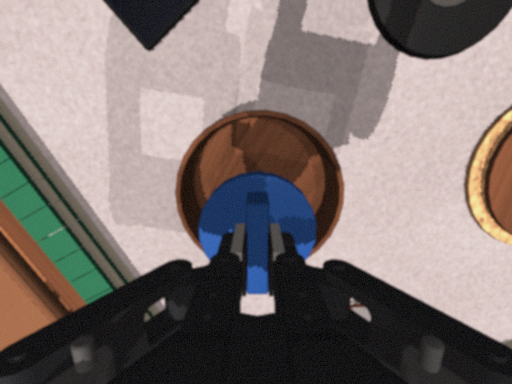

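The marker is gripped squarely by its bar: disc at (257,225), bar vertical in the image. I'll carry it to the pad.

```bash
python3 -m handwheel '[[[0.04,0.08,0,0],[0.12,0.25,0,0],[0.22,0.45,0,0],[0.31,0.63,0,0],[0.375,0.754,0,0]]]'; python3 -m handwheel '[[[0.1,0.2,0,0],[0.2,0.4,0,0],[0.29,0.58,0,0],[0.375,0.754,0,0]]]'; python3 -m handwheel '[[[0.1,0.2,0,-0.1],[0.2,0.4,0,-0.2],[0.29,0.58,0,-0.3],[0.34,0.7,0.02,-0.4],[0.375,0.754,0.05,-0.5],[0.375,0.754,0.058,-0.6],[0.375,0.754,0.058,-0.7],[0.375,0.754,0.058,-0.721],[0.375,0.754,0.058,-0.721]]]'
cat >pl.py <<'E'
from bench import ctrl;from h import *;o=ctrl.get_obs()
c=ctrl.camera('wrist');T=np.eye(4);T[:3,:3]=rot(o['eef_rot']);T[:3,3]=o['eef_pos'];T=T@c['T_tool_cam'];W=cloud(c,T)
print(o['eef_pos'],togo((.5105,.2625,.031),np.radians(123.8),o))
h=cv2.cvtColor(c['color'],cv2.COLOR_RGB2HSV)
m=(h[...,2]<75)&(abs(W[...,2]-.004)<.008)&(np.hypot(W[...,0]-.51,W[...,1]-.2625)<.085)
r=cv2.minAreaRect((W[m][:,:2]*1000).astype(np.float32));print(r)
cv2.imwrite('pics/w4.png',c['color'][...,::-1])
E
python3 pl.py
```

```text
time_s: 16.27
eef_pos: [0.4996, -0.0716, 0.161]
eef_rot: [-0.001, 0.243, 0.97, 0.0]
wrist_force: [-0.1, -0.2, 0.4]
opening: 0.123
grasp_force: 60.5
time_s: 16.77
eef_pos: [0.5045, 0.0961, 0.1611]
eef_rot: [-0.001, 0.243, 0.97, -0.0]
wrist_force: [0.6, 1.0, -1.3]
opening: 0.123
grasp_force: 60.5
time_s: 17.9
eef_pos: [0.5104, 0.2622, 0.15]
eef_rot: [-0.001, -0.289, 0.957, 0.0]
wrist_force: [0.3, 0.9, -0.2]
opening: 0.124
grasp_force: 60.4
[0.51039266 0.26224441 0.14995773] (array([-0.002,  0.001,  0.595]), np.float64(-0.002))
((485.00439453125, 247.533203125), (66.9928970336914, 88.89138793945312), 32.210723876953125)
```

View pics/w4.png

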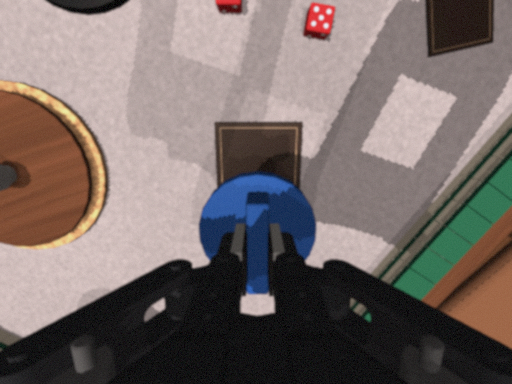

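The pad's edges at columns 216 and 301 are centred on the bar (column 258) and parallel to it. I'll lower the marker.

```bash
python3 -m handwheel '[[[0,0,0.1,0],[0,0,0.26,0],[0,0,0.4,0],[0,0,0.49,0],[0,0,0.54,0],[0,0,0.57,0],[0,0,0.58,0],[0,0,0.58,0]]]'; python3 -m handwheel '[[[0,0,0.006,0],[0,0,0.012,0],[0,0,0.012,0]]]'; python3 -m handwheel '[[[0,0,0.005,0],[0,0,0.008,0],[0,0,0.008,0]]]'
```

```text
time_s: 18.95
eef_pos: [0.5116, 0.2621, 0.0351]
eef_rot: [0.0, -0.29, 0.957, -0.0]
wrist_force: [-0.2, 0.2, -1.8]
opening: 0.119
grasp_force: 60.4
time_s: 19.32
eef_pos: [0.5111, 0.262, 0.0321]
eef_rot: [-0.0, -0.29, 0.957, -0.0]
wrist_force: [0.3, -0.8, 0.1]
opening: 0.123
grasp_force: 60.4
time_s: 19.7
eef_pos: [0.5112, 0.262, 0.0309]
eef_rot: [-0.0, -0.29, 0.957, -0.0]
wrist_force: [-2.6, -1.3, 4.7]
opening: 0.125
grasp_force: 61.2
```

Contact made; I'll release and retreat, then check.

```bash
python3 -m handwheel '[[[0,0,0,0],[0,0,0,0],[0,0,0,0],[0,0,0,0],[0,0,0,0]]]' 40;python3 -m handwheel '[[[0,0,-0.08,0],[0,0,-0.25,0],[0,0,-0.5,0],[0,0,-0.75,0],[0,0,-0.85,0],[0,0,-0.85,0]]]'
python3 -m handwheel '[[[-0.2,-0.2,0,0],[-0.4,-0.2,0,0],[-0.6,-0.2,0,0],[-0.6,-0.2,0,0],[-0.6,-0.2,0,0]]]'
python3 - <<'E'
from bench import ctrl;from h import *
for n in('top','scene'):
    c=ctrl.camera(n);W=cloud(c);z=W[...,2];h=cv2.cvtColor(c['color'],cv2.COLOR_RGB2HSV)
    b=(h[...,0]>100)&(h[...,0]<130)&(h[...,1]>130)&(np.hypot(W[...,0]-.51,W[...,1]-.2625)<.08)
    P=W[b&(z<.022)];print(n,cv2.minEnclosingCircle((P[:,:2]*1000).astype(np.float32)),np.median(P[:,2]))
    P=W[b&(z>.033)];print(cv2.minAreaRect((P[:,:2]*1000).astype(np.float32)),np.median(P[:,2]))
    m=(z>.05)&(z<.066)&(np.hypot(W[...,0]-.5,W[...,1]+.243)<.09);print('box',cv2.minEnclosingCircle((W[m][:,:2]*1000).astype(np.float32)))
    if n=='top':cv2.imwrite('pics/t2.png',cv2.resize(c['color'][...,::-1],(800,600)))
E
```

```text
time_s: 20.32
eef_pos: [0.5111, 0.262, 0.0305]
eef_rot: [-0.0, -0.29, 0.957, -0.0]
wrist_force: [-0.6, -0.3, 0.4]
opening: 0.468
grasp_force: 0.0
time_s: 21.08
eef_pos: [0.5126, 0.2624, 0.2038]
eef_rot: [0.003, -0.29, 0.957, -0.0]
wrist_force: [-0.1, 0.2, -0.6]
opening: 0.467
grasp_force: 0.0
time_s: 21.7
eef_pos: [0.6319, 0.295, 0.1987]
eef_rot: [-0.002, -0.29, 0.957, -0.0]
wrist_force: [-1.2, -0.6, -0.4]
opening: 0.47
grasp_force: 0.0
top ((510.36651611328125, 262.605712890625), 38.23112106323242) 0.016166007624769052
((515.1654052734375, 264.9562683105469), (119.04415130615234, 46.869789123535156), 75.94656372070312) 0.03984924352239272
box ((499.0288391113281, -243.7255096435547), 78.14586639404297)
scene ((503.60321044921875, 259.8209228515625), 43.44879150390625) 0.016673700053739693
((510.8155822753906, 261.6922302246094), (53.56885528564453, 14.628113746643066), 32.533538818359375) 0.03999985276040541
box ((499.6277160644531, -242.28517150878906), 79.56095123291016)
```

View pics/t2.png

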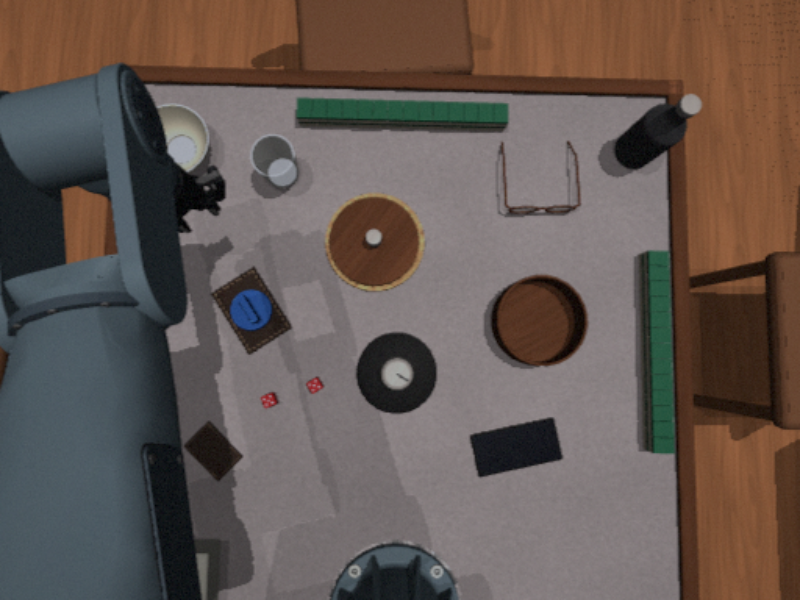

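The top view shows the lid centred on the trivet (374,240), the marker centred on the pad (251,310) with its bar along the long side, and everything else where it was.

```bash
python3 -c "
from bench import ctrl;print(ctrl.hand_in())"
```

```text
the job is handed in; nothing more can be done
None
```

The job is handed in at about 22 s: the lid is knob up, centred on the trivet to about 1 mm; the marker is flat in the middle of the pad, its bar along the long side to within about 1°; the box and the rest look undisturbed.

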